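# Load a panel tray into the bench holder and cam-lock the sliding leg at its mark

## Task

Slide the tray with the small leaded panel fully home into the slotted head of the panel holder. Then bring the sliding leg up the bar until its pointer is over the line on the index clip and, keeping the leg held there, squeeze its cam lever fully shut against the handle; do not shut the lever anywhere else. Finish while still gripping handle and lever together, with the panel lying in its tray and the jar, brush and hammer left where they are.

Things in the scene. Friction and masses are not known exactly. Their poses are not given: they have to be found in the camera images.
- holder: Panel holder fixed to the bench: plywood bed (x -108 to 68, y -235 to 195, top 12 mm above the bench), slotted wooden head at its +y end, aluminium bar (40 wide, 30 high) along its +x side with its centre line at x = 90. Origin on the bench; y runs along the bar towards the head, z up. All holder coordinates here are in this frame, in mm, and z is above the bench.
- slot_mouth (a point): Middle of the mouth of the head's slot, at holder (-14, 140, 24.5). A lip at z 37 to 50 overhangs the bed from y = 140 to the head's stop wall at y = 165: a slot 25 high, 25 deep and 152 wide between side cheeks (x -90 to 62), which begin at y = 85 and are flared from y = 55. A tray fully home touches the stop wall.
- tray_mid (a point): Centre of the loose plywood tray, half-way up; axes along its sides. 144 (x) by 130 (y) by 20 mm high, open top, rim 8 mm thick, about 0.3 kg. It lies flat on the bed between head and leg, roughly square to the slot. Fully home its centre is at holder y = 100 (x = -14, 4 mm play each side), z = 22. It can be pushed home from behind at the middle of its rim.
- panel_mid (a point): Centre of the small leaded glass panel lying loose in the tray, 104 by 88 by 8 mm, about 0.15 kg.
- leg (a joint): Place of the sliding leg on the bar in m: 0 at the end far from the head, growing towards it (most 0.23). Front face at holder y = -190 + value (mm). It slides with about 3 N friction and stays put while the lever is open, but force on the lever alone drags it along. A wooden arm across the bed (holder x -100 to 64, top z 52), its lip 25 mm ahead of the face (underside z 37) passes over the tray.
- lever (a joint): Angle of the cam lever in rad: 0 is shut (upright, 3 mm in front of the handle and parallel to it), 0.42 to 0.52 is open (leaning towards the head). It stays where it is left. Closing takes about 5 N at its end, rising to about 10 N in the last 0.25 rad where the cam bites on the bar. Shut, it clamps the leg.
- handle_mid (a point): Middle of the upright black handle block on the leg's carriage, over the bar's centre line: 44 mm wide (x), 18 mm thick (y), standing from z = 52 to z = 108 above the bench. It lies 59 mm behind the leg's front face; its rear face, away from the head, is 68 mm behind it.
- handle: The same handle as a body; its origin is on the bar's top (z = 30) at the leg's front face. It stands on the leg's steel carriage on the bar: 48 mm wide, from the leg's front face to 80 mm behind it, top at z = 54.
- lever_tip (a point): Point on the lever blade's middle line, 4 mm below its end. Blade 30 mm wide (x), 12 mm thick, reaching 62 mm from its pivot pin, in front of the handle. Pin 41 mm behind the leg's front face, at z = 46, along x. Shut, handle and blade together are 33 mm thick (y) and 44 wide; open, 57 to 63 mm from the handle's rear face to the blade's end. Both end at z = 108 when shut.
- lever_blade: The same blade; its origin is on the pivot pin.
- leg_pointer (a point): Tip of the small pointer on the +x side of the leg's carriage, z = 35, 10 mm behind the leg's front face.
- index_mark (a point): Middle of the dark line across the top of the steel index clip (24 by 16 by 30 mm) on the bar's +x side. The leg is at its mark when pointer and line have the same place along the bar (the holder's y). This leaves the tray 6 to 18 mm of play under the leg's lip.
- index_clip: The same clip; origin on the bench under the line, axes parallel to the holder's. It is fixed.
- flux_jar: Jar with metal lid, 56 mm across, 75 mm tall, origin at its foot. Leave it alone.
- flux_brush: Flux brush lying on the bench, 160 mm long, origin under its middle. Leave it alone.
- small_hammer: Small hammer lying on the bench, 190 mm long, origin under its middle. Leave it alone.
Things that resemble listed ones, but are neither listed nor needed, are in the scene too. What is shaped like the part that bears tray_mid but purple or red is not meant.

How it is judged:
By the outcome, as a careful person would: the job done as asked, in the order asked, and still so for the second after the job is handed in, while the arm keeps its last pose, push and grip.
It also fails if it takes over 61 s, if anything falls off the work surface, if the arm or the gripper's body presses on something with over 40 N, if the wrist force passes 120 N, or if a joint passes its speed limit or range.

## Robot

A 7-joint arm with a two-finger parallel gripper is mounted at the origin on the work surface. World frame = base frame: x ahead of the robot, y to its left, z up, the work surface at z = 0. Lengths are in m, angles in rad, forces in N, time in s.
With the tool pointing down it reaches from about 0.35 to 0.9 m from the base axis. Payload 19.9 kg.
Tool frame: the origin (TCP) lies between the finger pads; the fingertips stand 19 mm ahead of it and the grasp point (between the pads) is the TCP; z points along the fingers, y is the direction in which the jaws open and shut (so a half turn about z gives the same grasp; the last joint's range is limited). The gripper opens to 94 mm and grips with 3 to 60 N. Pads are 16 mm wide; open, the fingers measure 119 mm over their backs; the gripper's body (75 mm by 177 mm) begins 78 mm behind the grasp point.
Start: joints at [1.27, 0.417, -0.01, 1.614, 0.005, 1.111, -0.053], TCP at [0.161, -0.604, 0.224] pointing down, gripper open.
Joint ranges: [-2.81, 2.81], [-0.39, 2.02], [-1.27, 1.25], [0.06, 2.57], [-1.19, 4.33], [0.19, 2], [-2.82, 2.82]. Speed limits (rad/s): [1.89, 1.89, 2.39, 2.39, 3.01, 3.01, 3.01].

## Interface

Orientations are given as a 3x3 rotation matrix whose columns are the frame's x, y, z axes.
In Python, from rig import robot gives the robot as it stands. Calls block until the motion is done:
- robot.move_ptp(position, orientation): joint-space move of the TCP to a pose.
- robot.move_linear(position, velocity=0.15, frame=None, threshold=None): straight line of the TCP; frame=None keeps the orientation; velocity is the mean speed in m/s. With threshold (N) it stops when the force on the tool has changed by that much, and returns True; else False.
- robot.goto_joints(angles): joint-space move.
- robot.gripper_to(opening): finger opening in m; the grip force is fixed at half the most; returns when the fingers have stopped.
- robot.pause(seconds).
- robot.ik(position, orientation): joint angles nearest the present ones, or None.
- robot.get_state(): the state.
- robot.grab_frame(name): name is "side" or "top" or "wrist"; returns the picture (400x640x3 uint8, red, green, blue); there is no depth.
- robot.camera_info(name): a dict with "fx", "fy", "cx", "cy" (pixels), "rvec" (rotation vector, rad) and "tvec" (3), from world to camera coordinates, as OpenCV has them. Camera axes: x right, y down, z forward; pixel columns grow to the right and rows downward; lengths in m; the calibration is good to about 2 mm. A picture is of the moment at which its call begins: read the wrist's pose just before it. camera_info takes no time and is no camera call; for the wrist camera it gives the pose at the moment of the call.
A pose or a line that the arm cannot do raises robot.PlanningError and nothing moves.
- robot.sign_off(): hands the job in, once; it reports no verdict.
The state is a dict: "time": time; "qpos": joint angles; "joint_vel": joint speeds; "effort": joint torques, N m; "ee_pos": TCP position; "tool_rot": TCP orientation; "force": force on the tool from outside, world axes, zero at the start; "moment": the same for the moment, N m; "opening": finger opening in m.
Only numpy, scipy, OpenCV 4.12 (cv2) and the standard library are available. Lean on these libraries where they do the work, as an engineer would, in place of code of your own. Each camera call takes 0.05 s, during which the arm holds its last target.

## Working session

There is one attempt and no reset: what is moved stays moved. The work goes in short steps, each a Python script; the robot and the scene stay as the last script left them, time stands still between calls to the robot, and variables do not carry over. Pictures are saved under pics/ and viewed, and the job is handed in when it is done.

```bash
ls; mkdir -p pics
python3 - <<'E'
from rig import robot
import cv2
for n in ("side","top","wrist"):
    im=robot.grab_frame(n); cv2.imwrite(f"pics/{n}0.png",im[:,:,::-1])
    print(n,robot.camera_info(n))
s=robot.get_state();print(s)
E
```

```text
pics
side {'fx': 380.66117947468507, 'fy': 380.66117947468507, 'cx': 315.8924054031398, 'cy': 201.282320201832, 'rvec': array([ 0.0877887 , -2.81995068,  1.31539522]), 'tvec': array([0.51173567, 0.03349329, 1.00690434])}
top {'fx': 428.15009912858716, 'fy': 428.15009912858716, 'cx': 312.82303278414696, 'cy': 205.49200291346338, 'rvec': array([ 2.1084737 , -2.15305189,  0.19056138]), 'tvec': array([0.08315143, 0.50485563, 1.15049042])}
wrist {'fx': 349.56218534372215, 'fy': 349.56218534372215, 'cx': 315.3603499734013, 'cy': 199.21598530594696, 'rvec': array([-2.30397049,  1.7708824 ,  0.25578924]), 'tvec': array([-0.62398921, -0.02910564,  0.39235548])}
{'time': 0.15, 'qpos': array([ 1.26948079,  0.41782207, -0.01028636,  1.61401123,  0.00467492,
        1.11068059, -0.05299533]), 'joint_vel': array([ 7.97030878e-05, -3.23784859e-03, -1.59376832e-04, -2.02479149e-03,
        9.03937229e-04,  4.07345561e-04,  2.09804499e-03]), 'effort': array([ 7.17514486e-04, -8.51545286e+01,  6.39246292e-01, -4.26138818e+01,
       -4.87692899e-02,  1.71263324e-02,  4.02018668e-05]), 'ee_pos': array([ 0.16048902, -0.60377839,  0.22398865]), 'tool_rot': array([[ 9.66441007e-01,  2.56888492e-01, -2.88502634e-04],
       [ 2.56888647e-01, -9.66440635e-01,  8.49738900e-04],
       [-6.05325235e-05, -8.95335569e-04, -9.99999597e-01]]), 'force': array([-0.53471556,  0.44093092,  0.08786892]), 'moment': array([ 0.01604104,  0.02821136, -0.00830603]), 'opening': 0.09389706344699385}
```

View pics/top0.png

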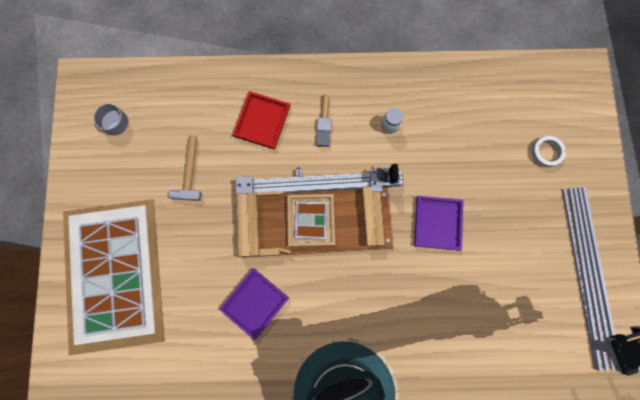

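View pics/side0.png

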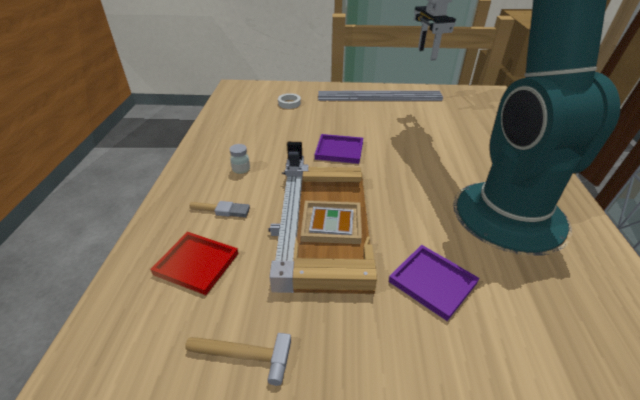

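View pics/wrist0.png

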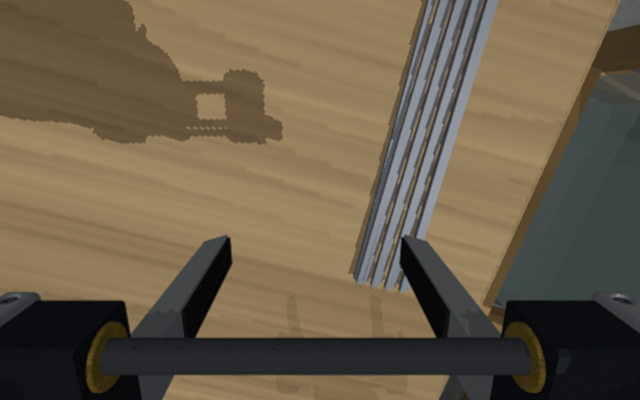

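The top view shows the holder at cols 236–403, rows 170–257, with its head on the left (world +y) and the bar along the top edge (world +x). The leg and black handle are at (385,175), the tray is at (311,219) and the clip near (298,172). I'll zoom in for exact pixels.

```bash
cat > h.py <<'E'
import numpy as np, cv2
from rig import robot
def ray(ci,uv):
    K=np.array([[ci['fx'],0,ci['cx']],[0,ci['fy'],ci['cy']],[0,0,1]])
    R=cv2.Rodrigues(np.array(ci['rvec']))[0];t=np.array(ci['tvec'])
    d=R.T@np.linalg.solve(K,np.array([uv[0],uv[1],1.]));return -R.T@t,d
def onz(ci,uv,z):
    c,d=ray(ci,uv);return c+d*(z-c[2])/d[2]
def proj(ci,P):
    K=np.array([[ci['fx'],0,ci['cx']],[0,ci['fy'],ci['cy']],[0,0,1]])
    return cv2.projectPoints(np.atleast_2d(P).astype(float),np.array(ci['rvec']),np.array(ci['tvec']),K,None)[0][:,0]
def H(th,ox,oy,p):
    p=np.atleast_2d(p)/1000.;c,s=np.cos(th),np.sin(th)
    return np.c_[ox+c*p[:,0]-s*p[:,1],oy+s*p[:,0]+c*p[:,1],p[:,2]]
E
python3 - <<'E'
import cv2
im=cv2.imread('pics/top0.png')[155:265,225:415]; cv2.imwrite('pics/top0z.png',cv2.resize(im,None,fx=4,fy=4,interpolation=cv2.INTER_CUBIC))
im=cv2.imread('pics/side0.png')[130:300,240:400]; cv2.imwrite('pics/side0z.png',cv2.resize(im,None,fx=3.5,fy=3.5,interpolation=cv2.INTER_CUBIC))
E
```

```text
(no output)
```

View pics/top0z.png

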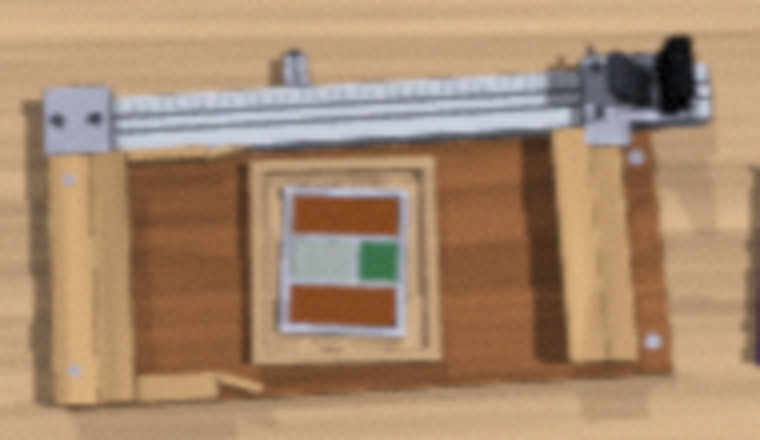

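View pics/side0z.png

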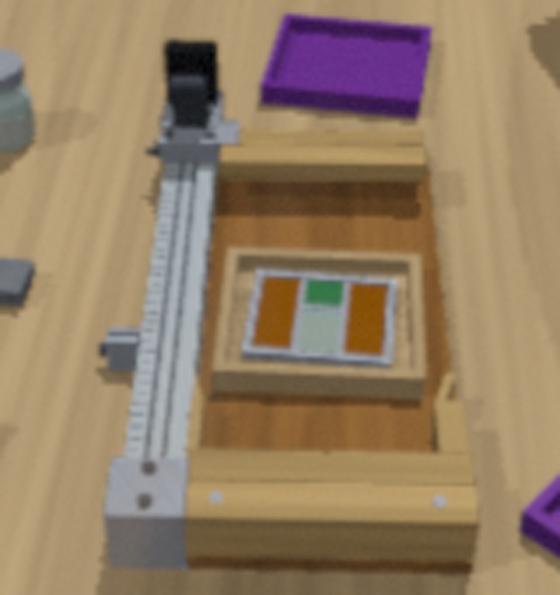

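```bash
cat > fit.py <<'E'
from h import *
from scipy.optimize import least_squares
T=robot.camera_info('top');S=robot.camera_info('side')
tz=lambda x,y:((x+.5)/4-.5+225,(y+.5)/4-.5+155)
sz=lambda x,y:((x+.5)/3.5-.5+240,(y+.5)/3.5-.5+130)
# (cam,uv, z, known x or None, known y or None)
O=[(T,tz(671,373),12,-108,-235),
(T,tz(118,97),30,110,None),(T,tz(500,75),30,110,None),(T,tz(150,151),30,70,None),(T,tz(540,131),30,70,None),
(T,tz(133,398),50,None,140),(T,tz(127,160),50,None,140),
(T,tz(400,387),12,-108,None),(T,tz(655,160),12,None,-235),
(S,sz(200,453),50,None,140),(S,sz(460,455),50,None,140),
(S,sz(128,440),30,110,None),(S,sz(165,190),30,110,None),(S,sz(187,440),30,70,None),(S,sz(213,190),30,70,None),(S,sz(434,200),12,-108,None)]
def res(p,full=False):
    th,ox,oy=p;c,s=np.cos(th),np.sin(th);r=[]
    for cam,uv,z,x,y in O:
        P=onz(cam,uv,z/1000);d=P[:2]-[ox,oy];hx,hy=c*d[0]+s*d[1],-s*d[0]+c*d[1]
        if x is not None:r.append(hx*1000-x)
        if y is not None:r.append(hy*1000-y)
    return np.array(r)
f=least_squares(res,[0,.55,.1],loss='soft_l1',f_scale=2);print(f.x,res(f.x).round(1))
th,ox,oy=f.x;c,s=np.cos(th),np.sin(th)
def hol(cam,uv,z):
    d=onz(cam,uv,z/1000)[:2]-[ox,oy];return np.array([c*d[0]+s*d[1],-s*d[0]+c*d[1]])*1000
if __name__=='__main__':
    for n,uv in [('TL',(247,160)),('TR',(436,157)),('BR',(440,361)),('BL',(251,363))]: print('tray',n,hol(T,tz(*uv),32))
    for n,uv in [('TL',(218,250)),('TR',(421,254)),('BR',(422,375)),('BL',(213,372))]: print('tray S',n,hol(S,sz(*uv),32))
    print('ptr',hol(S,sz(152,150),35)); print('ptrT',hol(T,tz(561,62),35))
    print('clip tip T',hol(T,tz(292,55),30),'S',hol(S,sz(103,348),30))
    print('arm lip edge T',hol(T,tz(553,140),52),hol(T,tz(568,358),52))
    print('arm lip edge S',hol(S,sz(222,160),52),hol(S,sz(424,160),52))
    print('handle top',hol(T,tz(677,75),108))
E
python3 fit.py
```

```text
[0.03459958 0.4845601  0.08909478] [ 1.5  0.2  0.3  1.3 -0.4 -1.2 -0.4 -1.7  2.3 -1.7  3.8  1.1 -1.5 -2.2
  0.5 -0.4 -0.1]
tray TL [58.90176247 55.66334013]
tray TR [ 53.65333324 -78.12604791]
tray BR [-90.64278357 -71.64555082]
tray BL [-84.75133435  59.32924663]
tray S TL [ 61.22254963 -72.80729576]
tray S TR [-90.68675289 -72.1118825 ]
tray S BR [-83.77222727  54.73655786]
tray S BL [57.31074281 55.6348249 ]
ptr [ 122.32472507 -195.43201862]
ptrT [ 117.17045587 -171.46830879]
clip tip T [134.28786773  20.0975934 ] S [134.98196218  32.37997658]
arm lip edge T [  57.16628238 -159.19171795] [ -95.06948926 -157.85923898]
arm lip edge S [  62.47984991 -159.73602593] [ -97.09816191 -163.83489242]
handle top [  85.21366744 -237.99864274]
```

Run:
```python
from h import *
ci=robot.camera_info('wrist');s=robot.get_state()
R=cv2.Rodrigues(ci['rvec'])[0];c=-R.T@ci['tvec'];TR=s['tool_rot']
print('cam in tool',TR.T@(c-s['ee_pos']));print('cam axes in tool',(R@TR).T.round(3))
th,ox,oy=0.0346,.4846,.0891
hx=np.array([np.cos(th),np.sin(th),0]);hy=np.array([-np.sin(th),np.cos(th),0]);z=np.array([0,0,-1.])
for n,M in [('push',np.c_[hy,hx,z]),('push-',np.c_[-hy,-hx,z]),('grip',np.c_[hx,-hy,z]),('grip-',np.c_[-hx,hy,z])]:
    for p in [(-14,-100,35),(-14,-100,200),(-14,25,35),(90,-244,92),(90,-250,200),(90,-36,92),(90,-36,200)]:
        P=H(th,ox,oy,p)[0];q=robot.ik(P,M);print(n,p,P.round(3),None if q is None else np.round(q,2))
```

```text
cam in tool [ 0.08235591 -0.00027155 -0.15971401]
cam axes in tool [[ 0.    -0.96  -0.281]
 [ 1.     0.    -0.001]
 [ 0.001 -0.281  0.96 ]]
push (-14, -100, 35) [ 0.474 -0.011  0.035] [ 0.45  0.51 -0.59  2.1   0.46  0.66 -0.41]
push (-14, -100, 200) [ 0.474 -0.011  0.2  ] [ 0.64  0.25 -0.77  1.98  0.21  0.99 -0.2 ]
push (-14, 25, 35) [0.47  0.114 0.035] [ 0.43  0.65 -0.91  2.07  0.74  0.78 -0.9 ]
push (90, -244, 92) [ 0.583 -0.152  0.092] [ 0.66  0.61 -0.62  1.76  0.43  0.91 -0.11]
push (90, -250, 200) [ 0.583 -0.158  0.2  ] [ 0.68  0.47 -0.62  1.68  0.3   1.09  0.  ]
push (90, -36, 92) [0.576 0.056 0.092] [ 0.38  0.6  -0.7   1.82  0.48  0.9  -0.5 ]
push (90, -36, 200) [0.576 0.056 0.2  ] [ 0.45  0.47 -0.78  1.74  0.36  1.09 -0.42]
push- (-14, -100, 35) [ 0.474 -0.011  0.035] [-0.87  0.76  1.08  2.14 -0.95  0.84 -2.3 ]
push- (-14, -100, 200) [ 0.474 -0.011  0.2  ] [-0.96  0.31  1.09  2.03 -0.33  0.99 -2.82]
push- (-14, 25, 35) [0.47  0.114 0.035] [ 0.55  0.76 -1.09  2.07  0.9   0.89  2.12]
push- (90, -244, 92) [ 0.583 -0.152  0.092] [-0.53  0.83  1.08  1.8  -0.84  1.06 -2.23]
push- (
[... 761 characters left out ...]
 -2.03]
grip (90, -36, 200) [0.576 0.056 0.2  ] [ 0.41  0.45 -0.73  1.74  0.34  1.08 -1.97]
grip- (-14, -100, 35) [ 0.474 -0.011  0.035] [ 0.61  0.58 -0.79  2.1   0.63  0.72  1.02]
grip- (-14, -100, 200) [ 0.474 -0.011  0.2  ] [ 0.81  0.31 -0.99  1.98  0.3   1.01  1.29]
grip- (-14, 25, 35) [0.47  0.114 0.035] [ 0.51  0.71 -1.02  2.07  0.84  0.85  0.59]
grip- (90, -244, 92) [ 0.583 -0.152  0.092] [ 0.7   0.63 -0.67  1.76  0.48  0.92  1.43]
grip- (90, -250, 200) [ 0.583 -0.158  0.2  ] [ 0.75  0.5  -0.73  1.67  0.36  1.11  1.53]
grip- (90, -36, 92) [0.576 0.056 0.092] [ 0.46  0.64 -0.82  1.82  0.57  0.94  0.99]
grip- (90, -36, 200) [0.576 0.056 0.2  ] [ 0.61  0.56 -1.03  1.73  0.52  1.15  1.03]
```

```bash
cat >> h.py <<'E'
th,ox,oy=0.0346,.4846,.0891
hx=np.array([np.cos(th),np.sin(th),0]);hy=np.array([-np.sin(th),np.cos(th),0]);dn=np.array([0,0,-1.])
PUSH=np.c_[hy,hx,dn];GRIP=np.c_[hx,-hy,dn]
def W(x,y,z): return H(th,ox,oy,(x,y,z))[0]
def toh(P): d=np.asarray(P)-[ox,oy,0];return np.array([d@hx,d@hy,d[2]])*1000
def snap(n,name):
    ci=robot.camera_info(n);im=robot.grab_frame(n)[:,:,::-1];cv2.imwrite(f'pics/{name}.png',im);return ci,im
E
python3 - <<'E'
from h import *
import pickle
robot.move_ptp(W(90,-60,200),GRIP)
robot.pause(.2)
ci,im=snap('wrist','w1');pickle.dump(ci,open('w1.pkl','wb'))
s=robot.get_state();print(s['time'],toh(s['ee_pos']))
print(proj(ci,[W(110,-235,30),W(110,140,30),W(70,-160,30),W(-14,140,50),W(-108,-235,12)]))
E
```

```text
3.0833 [ 90.03230502 -60.28139182 200.00397347]
[[498.78010345 164.78218615]
 [106.24253594 164.90026942]
 [416.81860293 204.8125237 ]
 [115.64262626 290.99698267]
 [463.93384398 344.42067447]]
```

View pics/w1.png

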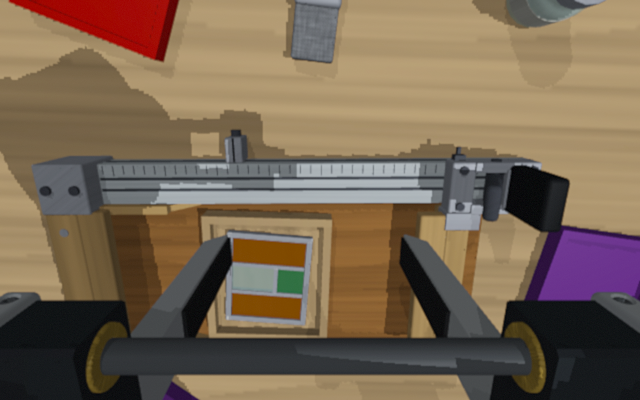

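The wrist view shows the clip and its dark line at (236,148), the pointer at (458,153), the handle at (540,195) and the tray at cols 202–330. I'll zoom on clip and pointer.

Run:
```python
import cv2,numpy as np
im=cv2.imread('pics/w1.png')
a=cv2.resize(im[120:190,200:280],None,fx=7,fy=7,interpolation=cv2.INTER_NEAREST)
b=cv2.resize(im[140:235,430:580],None,fx=5,fy=5,interpolation=cv2.INTER_NEAREST)
cv2.imwrite('pics/w1a.png',a);cv2.imwrite('pics/w1b.png',b)
```

```text
(no output)
```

View pics/w1a.png

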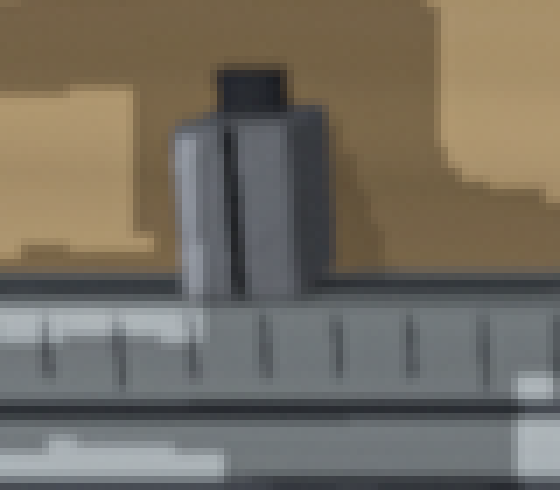

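View pics/w1b.png

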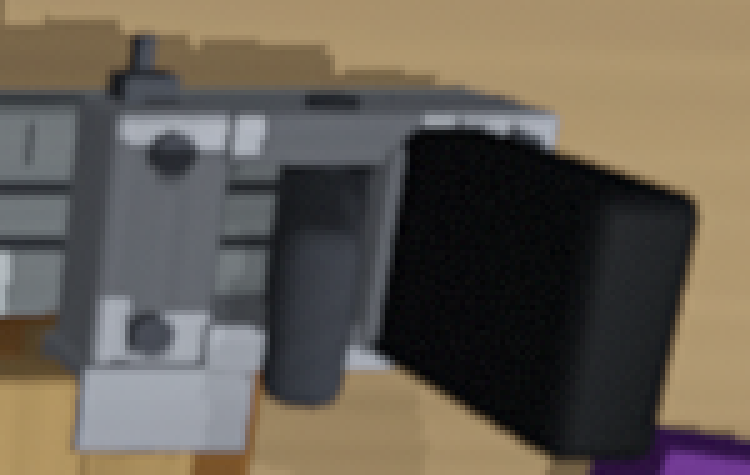

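Run:
```python
from h import *
import pickle
ci=pickle.load(open('w1.pkl','rb'))
for n,uv,z in [('line',(232.4,140),30),('line',(233.5,161),30),('ptr',(458.5,147.5),35),('ptrbase',(457.8,154),35),
 ('bartop',(300,161.5),30),('barbot',(300,203.5),30),('handle rear top L',(521,229+0),108),
 ('hndl rear top R corner',(569,179),108),('rearbot',(561,229),108),
 ('tray TL',(201.5,215),32),('TR',(331,216),32),('arm front',(419,216),52),('headlip',(105,260),50),('headlip',(103,235),50)]:
    print(n,toh(onz(ci,uv,z/1000)).round(1))
```

```text
line [133.6  17.8  30. ]
line [113.7  18.1  30. ]
ptr [ 127.2 -192.6   35. ]
ptrbase [ 121.1 -192.7   35. ]
bartop [113.2 -45.2  30. ]
barbot [ 71.4 -44.7  30. ]
handle rear top L [  74.7 -218.1  108. ]
hndl rear top R corner [ 114.1 -246.9  108. ]
rearbot [  74.7 -248.8  108. ]
tray TL [60.1 52.9 32. ]
TR [ 59.  -75.3  32. ]
arm front [  65.9 -156.2   52. ]
headlip [ 20.  144.9  50. ]
headlip [ 46.2 142.3  50. ]
```

```bash
sed -i 's/^th,ox,oy=.*/th,ox,oy=0.0346,.4862,.0891/' h.py
python3 - <<'E'
from h import *
robot.move_ptp(W(-14,-114,150),PUSH)
print(robot.move_linear(W(-14,-114,37),velocity=.12,threshold=12))
s=robot.get_state();print(s['time'],toh(s['ee_pos']))
print(robot.move_linear(W(-14,8,37),velocity=.06,threshold=12))
s=robot.get_state();print(s['time'],toh(s['ee_pos']),s['force'])
snap('top','t2');snap('wrist','w2')
im=cv2.imread('pics/t2.png')[140:280,215:435]; cv2.imwrite('pics/t2z.png',cv2.resize(im,None,fx=3.5,fy=3.5,interpolation=cv2.INTER_CUBIC))
E
```

```text
False
5.5917 [ -13.63774037 -113.98930124   37.50584092]
False
7.775 [-13.95066655   7.86638657  37.02845186] [ 1.85382769 -2.09386611  1.6608866 ]
```

View pics/w2.png

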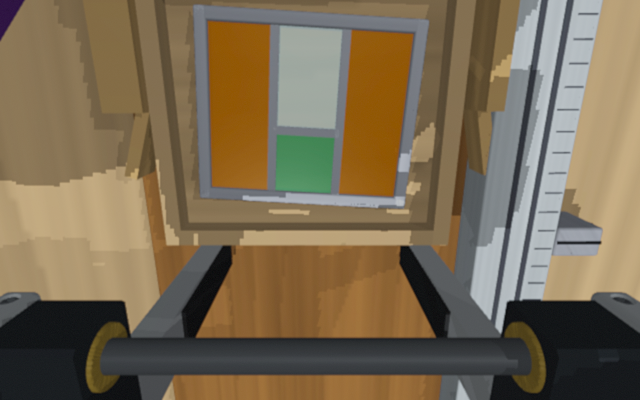

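View pics/t2z.png

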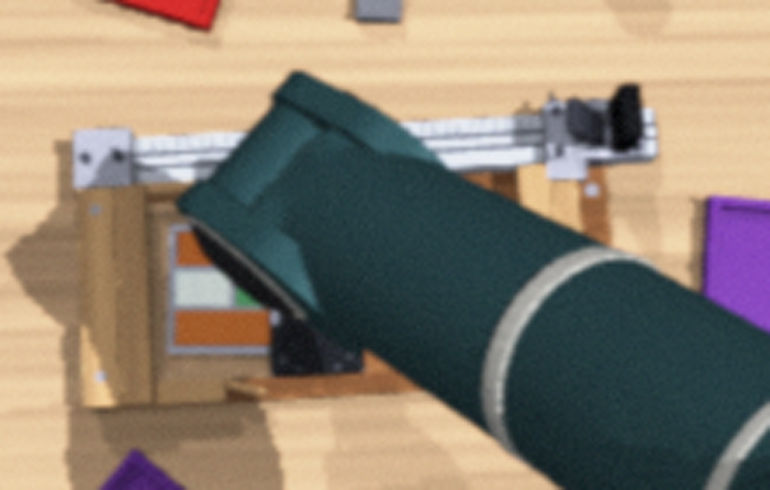

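In the wrist view the tray sits square between the cheeks, rear rim at row 240 against both fingers, with gaps on both sides. I'll push it on to the stop.

Run:
```python
from h import *
print(robot.move_linear(W(-14,36,37),velocity=.03,threshold=9))
s=robot.get_state();print(s['time'],toh(s['ee_pos']),s['force'])
robot.pause(.2);s=robot.get_state();print(toh(s['ee_pos']),s['force'])
snap('wrist','w3')
```

```text
True
8.4917 [-13.83399735  24.01662933  36.85376504] [ 2.26964728 -4.37202677  2.44227282]
[-13.97351256  23.91132392  36.74909631] [ 1.02083443 -1.44520299 -0.21605807]
```

View pics/w3.png

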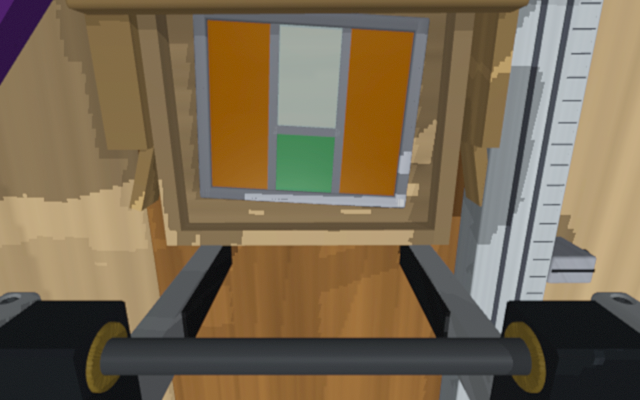

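Run:
```python
from h import *
print(robot.move_linear(W(-14,40,37),velocity=.03,threshold=18))
s=robot.get_state();print(s['time'],toh(s['ee_pos']),s['force'])
robot.pause(.2);s=robot.get_state();print(toh(s['ee_pos']),s['force'])
import pickle
ci,im=snap('wrist','w4');pickle.dump(ci,open('w4.pkl','wb'))
```

```text
True
9.0 [-14.12330006  23.93371595  36.51341412] [ 1.03717746 -4.01464866  2.30791342]
[-14.21424759  23.8930539   36.35516898] [ 1.67079226 -1.70238391  1.77388778]
```

View pics/w4.png

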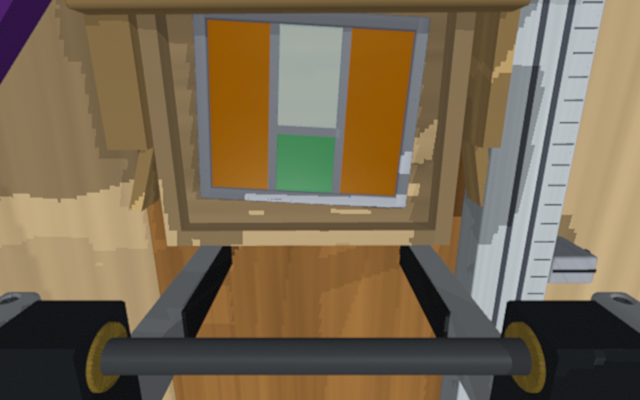

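Run:
```python
from h import *
import pickle
ci=pickle.load(open('w4.pkl','rb'))
for n,uv,z in [('liptop?',(300,10),50),('lipbot',(300,13),37),('rimtop',(300,232),32),('rimbot?',(300,245),32),('rimbot?',(300,245),12),('line',(572,270),30)]: print(n,toh(onz(ci,uv,z/1000)).round(1))
im=cv2.imread('pics/w4.png');a=np.vstack([im[0:30,150:450],im[205:255,150:450]])
cv2.imwrite('pics/w4z.png',cv2.resize(a,None,fx=2.6,fy=6,interpolation=cv2.INTER_NEAREST))
```

```text
liptop? [-19.5 137.8  50. ]
lipbot [-20.1 139.4  37. ]
rimtop [-21.7  41.3  32. ]
rimbot? [-21.8  34.2  32. ]
rimbot? [-22.8  25.3  12. ]
line [120.9  18.9  30. ]
```

View pics/w4z.png

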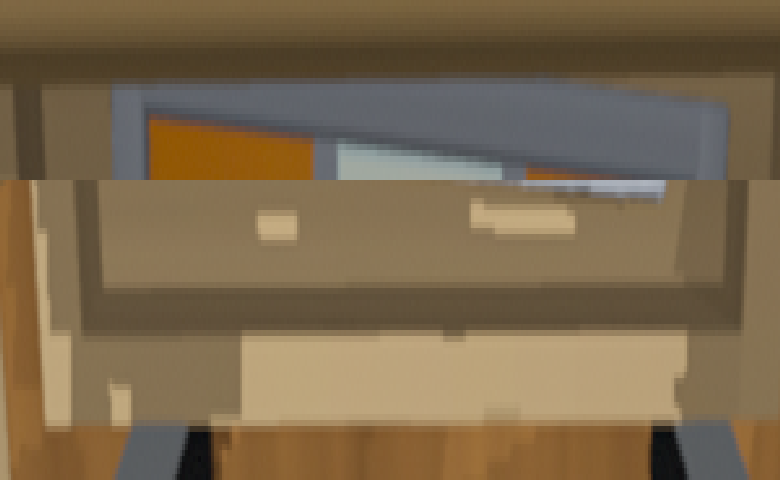

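The tray's rear edge is at y 34.2, 105 mm behind the lip edge, and it didn't move under 18 N, so it is home. Next is the handle.

Run:
```python
from h import *
robot.move_linear(W(-14,5,37),velocity=.08)
robot.move_linear(W(-14,0,150),velocity=.2)
robot.move_ptp(W(90,-220,180),GRIP)
robot.pause(.1)
import pickle
ci,im=snap('wrist','w5');pickle.dump(ci,open('w5.pkl','wb'))
s=robot.get_state();print(s['time'],toh(s['ee_pos']),s['opening'])
```

```text
11.4667 [  89.73926345 -218.56500092  179.6167985 ] 0.09357593387201621
```

View pics/w5.png

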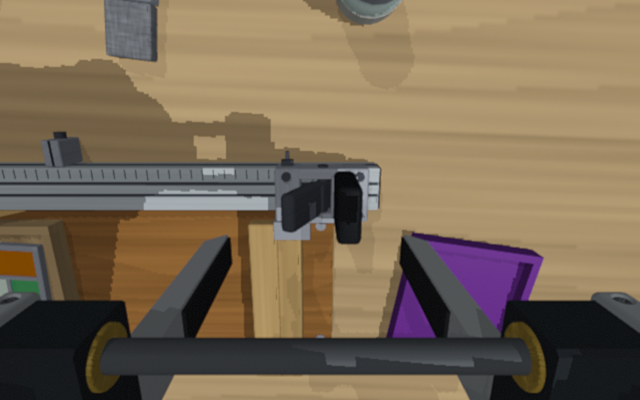

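The handle's top is at cols 336–361, the lever end at cols 282–309 (row 230), and the pointer at (287,153); the jaws straddle both.

Run:
```python
from h import *
import pickle
ci=pickle.load(open('w5.pkl','rb'))
for n,uv,z in [('handle rear',(361.5,240),108),('handle front',(337,242),108),('handle xmax',(350,172),108),('lever end',(282,230),100),('ptr',(288,153),35),('carr',(275,180),54),('finger',(230,240),150)]: print(n,toh(onz(ci,uv,z/1000)).round(1))
```

```text
handle rear [  74.1 -250.7  108. ]
handle front [  72.5 -233.3  108. ]
handle xmax [ 123.5 -240.9  108. ]
lever end [  78.3 -193.3  100. ]
ptr [ 124.7 -193.6   35. ]
carr [ 105.  -183.8   54. ]
finger [  91.5 -167.9  150. ]
```

Run:
```python
from h import *
robot.move_linear(W(90,-220,180),velocity=.1)
print(robot.move_linear(W(90,-220,92),velocity=.12,threshold=8))
robot.gripper_to(.078)
s=robot.get_state();print(s['time'],toh(s['ee_pos']),s['opening'])
print(robot.move_linear(W(90,-196,92),velocity=.06,threshold=15))
s=robot.get_state();print(s['time'],toh(s['ee_pos']),s['force'])
import pickle
ci,im=snap('wrist','w6');pickle.dump(ci,open('w6.pkl','wb'))
```

```text
False
13.075 [  90.03376847 -220.04364005   92.10665505] 0.07804843554251548
False
13.625 [  90.1561909  -195.55415805   92.07747092] [0.49988006 0.42501959 0.06626068]
```

View pics/w6.png

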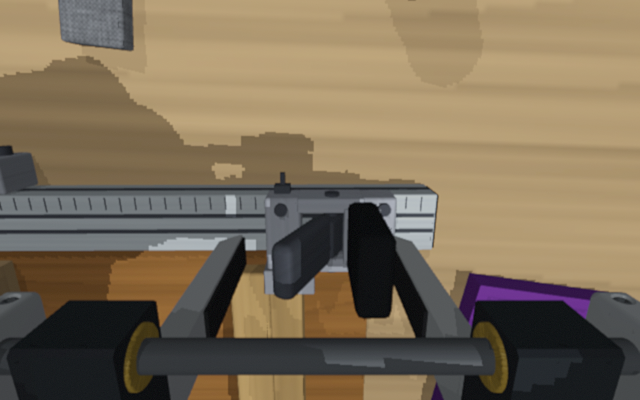

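Run:
```python
from h import *
import pickle
ci=pickle.load(open('w6.pkl','rb'))
print('ptr',toh(onz(ci,(283,178),.035)))
print(robot.move_linear(W(90,-14,92),velocity=.08,threshold=15))
robot.pause(.15)
s=robot.get_state();print(s['time'],toh(s['ee_pos']),s['force'])
ci,im=snap('wrist','w7');pickle.dump(ci,open('w7.pkl','wb'))
im=im[120:330,180:450];cv2.imwrite('pics/w7z.png',cv2.resize(im,None,fx=2.8,fy=2.8,interpolation=cv2.INTER_NEAREST))
```

```text
ptr [ 122.99499215 -174.50037694   35.        ]
False
16.25 [ 90.17963441 -14.08570018  92.08125713] [-0.01419744 -0.89539196 -0.62626038]
```

View pics/w7z.png

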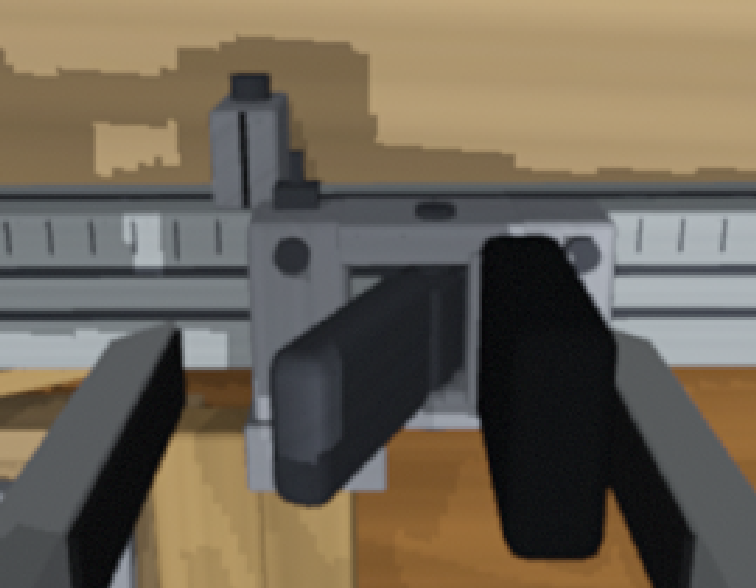

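Run:
```python
from h import *
import pickle
ci=pickle.load(open('w7.pkl','rb'))
z=lambda a,b:(180+a/2.8-.3,120+b/2.8-.3)
for p,h in [((242,115),.03),((245,203),.03),((297,155),.035),((298,178),.035)]: print(toh(onz(ci,z(*p),h)).round(2))
```

```text
[133.2   17.93  30.  ]
[112.34  18.05  30.  ]
[124.95   5.13  35.  ]
[119.6    5.03  35.  ]
```

Run:
```python
from h import *
import pickle
robot.gripper_to(.066)
s=robot.get_state();print(s['time'],toh(s['ee_pos']),s['opening'],s['force'])
print(robot.move_linear(W(90,-7.6,92),velocity=.04,threshold=20))
robot.pause(.15)
s=robot.get_state();print(s['time'],toh(s['ee_pos']),s['opening'],s['force'])
ci,im=snap('wrist','w8');pickle.dump(ci,open('w8.pkl','wb'))
im=im[120:330,180:450];cv2.imwrite('pics/w8z.png',cv2.resize(im,None,fx=2.8,fy=2.8,interpolation=cv2.INTER_NEAREST))
```

```text
16.725 [ 90.14380916 -14.02015112  92.07162218] 0.06587370261776063 [ 1.30682231 -1.99252382  0.7353922 ]
False
17.1833 [89.86446264 -7.38756684 91.94121829] 0.06599546559770242 [ 0.0071019   0.09804026 -0.19037293]
```

View pics/w8z.png

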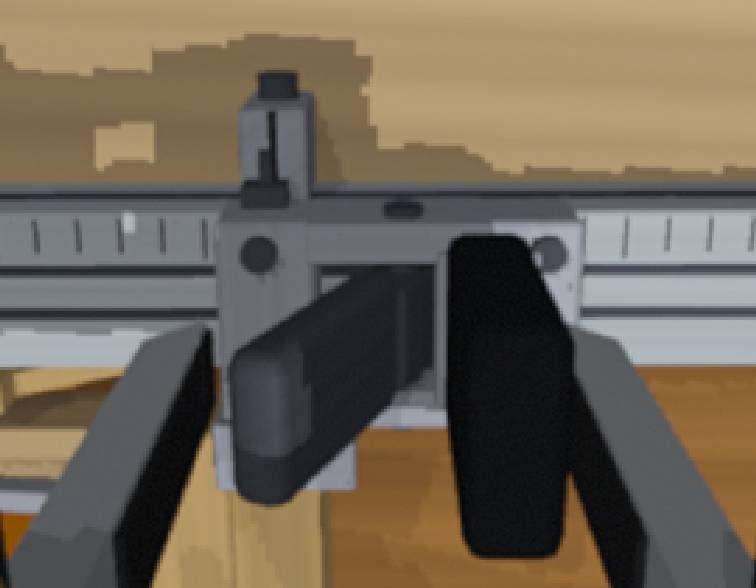

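Run:
```python
from h import *
import pickle
im=cv2.imread('pics/w8.png')[150:200,255:305];cv2.imwrite('pics/w8y.png',cv2.resize(im,None,fx=12,fy=12,interpolation=cv2.INTER_NEAREST))
ci=pickle.load(open('w8.pkl','rb'))
z=lambda a,b:(180+a/2.8-.3,120+b/2.8-.3)
for p,h in [((272,115),.03),((273,145),.03),((264,155),.035),((264,178),.035)]: print(toh(onz(ci,z(*p),h)).round(2))
```

```text
[132.9   17.79  30.  ]
[125.92  17.77  30.  ]
[124.66  19.32  35.  ]
[119.31  19.49  35.  ]
```

View pics/w8y.png

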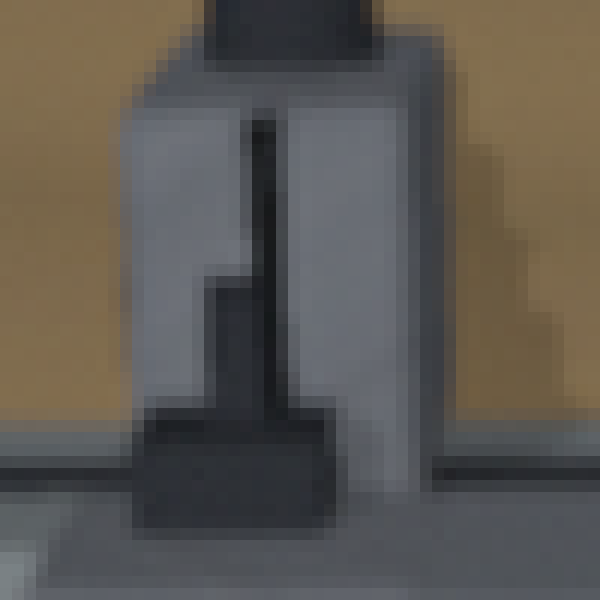

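```bash
cat >> h.py <<'E'
import pickle
def step(o,base,look=None):
    robot.move_linear(W(90,base+o/2,92),velocity=.03)
    robot.gripper_to(o/1000)
    s=robot.get_state();print(round(s['time'],2),toh(s['ee_pos']).round(2),round(s['opening']*1000,2),s['force'].round(1))
    if look:
        robot.pause(.1);ci,im=snap('wrist',look);pickle.dump(ci,open(look+'.pkl','wb'))
        a=cv2.resize(im[150:200,250:310],None,fx=9,fy=9,interpolation=cv2.INTER_NEAREST)
        b=cv2.resize(im[150:330,200:440],(600,450));b=np.hstack([b,np.zeros((450,0,3),np.uint8)])
        cv2.imwrite(f'pics/{look}a.png',a);cv2.imwrite(f'pics/{look}b.png',b)
def meas(look,lu,pu,x0=250,y0=150,f=9):
    ci=pickle.load(open(look+'.pkl','rb'))
    z=lambda p:(x0+p[0]/f-.5,y0+p[1]/f-.5)
    l=toh(onz(ci,z(lu),.03));p=toh(onz(ci,z(pu),.035));print('line',l.round(2),'ptr',p.round(2),'d',(p-l)[1].round(2))
E
python3 - <<'E'
from h import *
meas('w8',(265,200),(234,310),255,150,12)
step(60,-42);step(57,-42,'w9')
E
```

```text
line [129.4   18.06  30.  ] ptr [124.48  19.31  35.  ] d 1.25
17.88 [ 90.03 -11.68  92.02] 59.89 [-0.1  3.3 -0.7]
18.41 [ 90.03 -14.03  92.01] 57.47 [ 0.1 -2.7  1.5]
```

View pics/w9a.png

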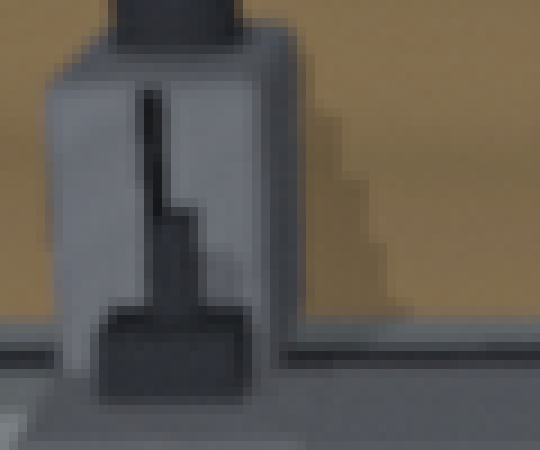

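View pics/w9b.png

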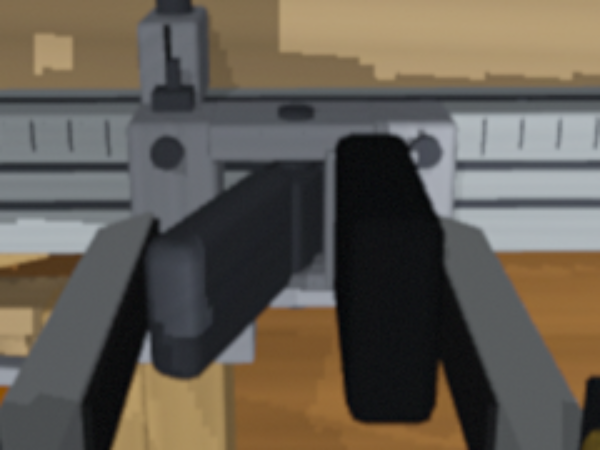

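Run:
```python
from h import *
meas('w9',(151,130),(177,255))
```

```text
line [130.98  18.13  30.  ] ptr [122.99  15.94  35.  ] d -2.19
```

Run:
```python
from h import *
step(54.5,-40.6);step(52,-40.6,'w10')
```

```text
19.08 [ 90.02 -13.36  92.02] 54.85 [-1.1 -1.8  1.6]
19.61 [ 90.04 -14.96  92.02] 51.88 [-0.3 -1.2  3.9]
```

View pics/w10a.png

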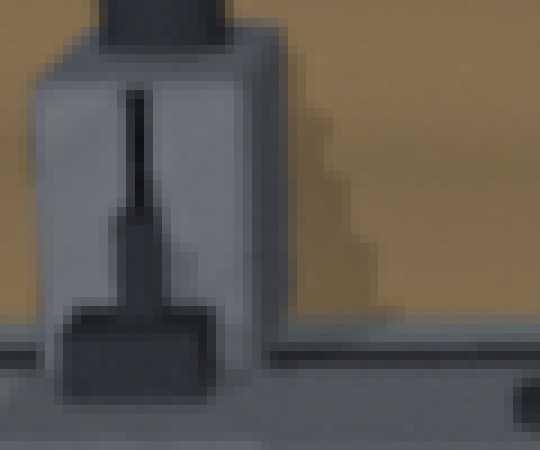

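View pics/w10b.png

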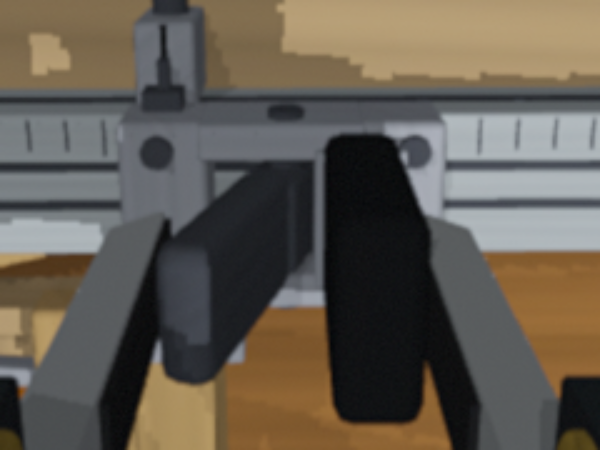

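Run:
```python
from h import *
meas('w10',(138,140),(142,255))
step(49.5,-40.2);step(47,-40.2,'w11')
```

```text
line [130.26  18.06  30.  ] ptr [122.99  17.38  35.  ] d -0.68
20.28 [ 90.03 -15.78  92.01] 49.65 [-1.1 -3.   4.6]
20.81 [ 90.03 -17.15  92.02] 47.18 [-0.8 -2.8  4.4]
```

View pics/w11a.png

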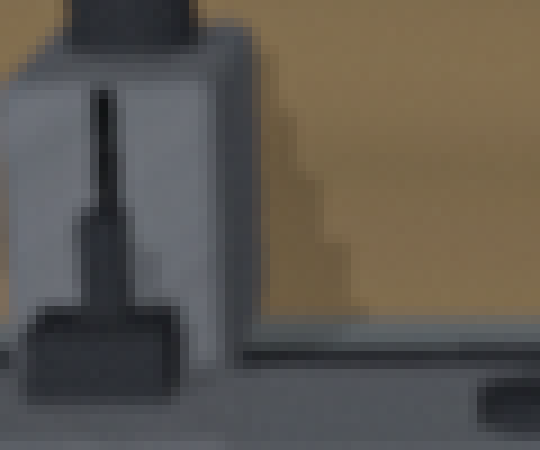

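Run:
```python
from h import *
meas('w11',(103,140),(106,255))
step(44.5,-39.8);step(42,-39.8,'w12')
```

```text
line [130.27  18.21  30.  ] ptr [123.    17.57  35.  ] d -0.64
21.49 [ 90.02 -18.34  92.02] 44.85 [-0.9 -3.8  6.1]
22.02 [ 90.12 -20.    92.02] 42.04 [-1.8 -5.   7.1]
```

View pics/w12a.png

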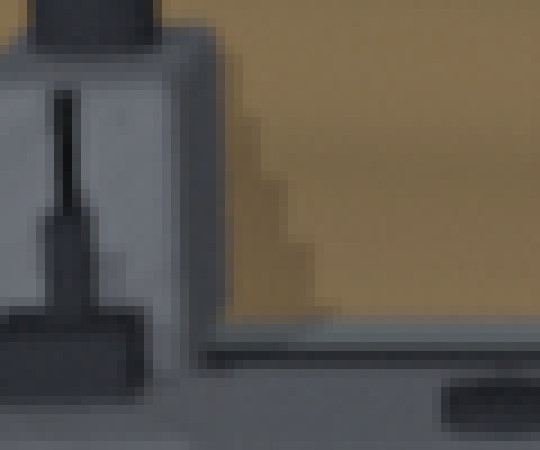

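View pics/w12b.png

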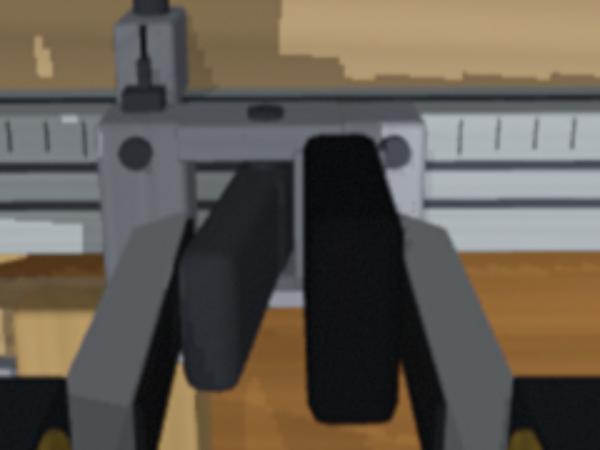

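Run:
```python
from h import *
meas('w12',(65,140),(69,255))
step(40,-38.2);step(38,-38.0,'w13')
im=cv2.imread('pics/w13.png');cv2.imwrite('pics/w13a.png',cv2.resize(im[150:200,230:290],None,fx=9,fy=9,interpolation=cv2.INTER_NEAREST))
```

```text
line [130.38  18.06  30.  ] ptr [123.11  17.32  35.  ] d -0.74
22.68 [ 90.13 -20.62  92.01] 40.0 [ -0.1 -10.8   8.3]
23.18 [ 90.16 -21.69  92.03] 38.66 [ -2.  -12.9   9.5]
```

View pics/w13a.png

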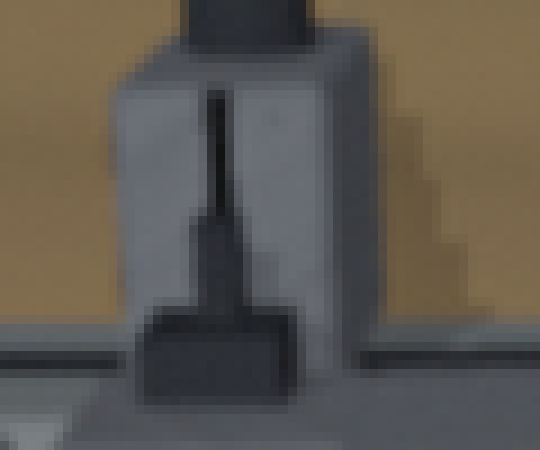

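View pics/w13b.png

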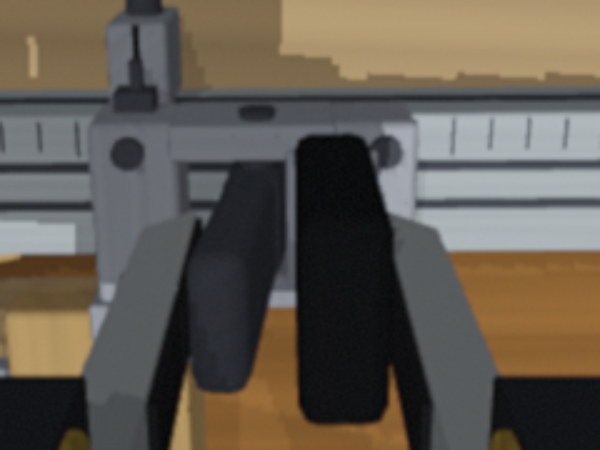

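Run:
```python
from h import *
meas('w13',(217,140),(219,265),230)
print(robot.get_state()['force'])
step(38,-36.6,'w14')
im=cv2.imread('pics/w14.png');cv2.imwrite('pics/w14a.png',cv2.resize(im[150:200,230:290],None,fx=9,fy=9,interpolation=cv2.INTER_NEAREST))
```

```text
line [130.45  18.13  30.  ] ptr [122.47  17.56  35.  ] d -0.56
[ -1.64003572 -13.31325499   9.38567562]
23.8 [ 90.13 -20.77  91.99] 38.64 [ -0.5 -14.5   9. ]
```

View pics/w14a.png

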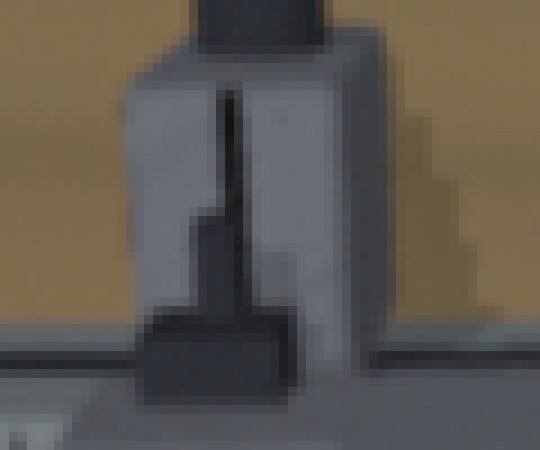

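Run:
```python
from h import *
meas('w14',(229,140),(219,265),230)
step(36.5,-36.9);step(35,-36.9,'w15')
im=cv2.imread('pics/w15.png');cv2.imwrite('pics/w15a.png',cv2.resize(im[150:200,230:290],None,fx=9,fy=9,interpolation=cv2.INTER_NEAREST))
```

```text
line [130.47  18.19  30.  ] ptr [122.48  18.49  35.  ] d 0.3
24.44 [ 90.18 -21.78  92.07] 36.76 [ -1.2 -15.   10.2]
24.93 [ 90.15 -22.87  92.01] 35.88 [ -2.4 -16.7  10.3]
```

View pics/w15a.png

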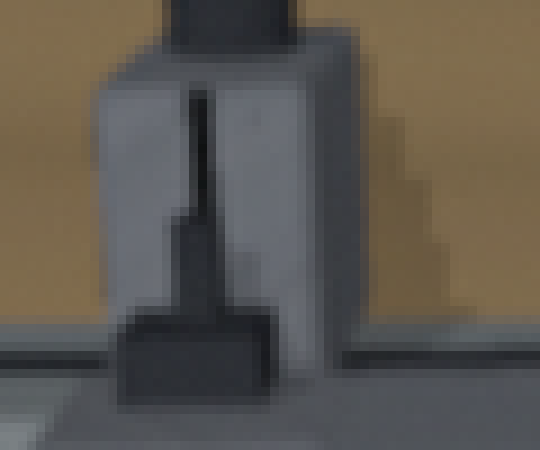

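View pics/w15b.png

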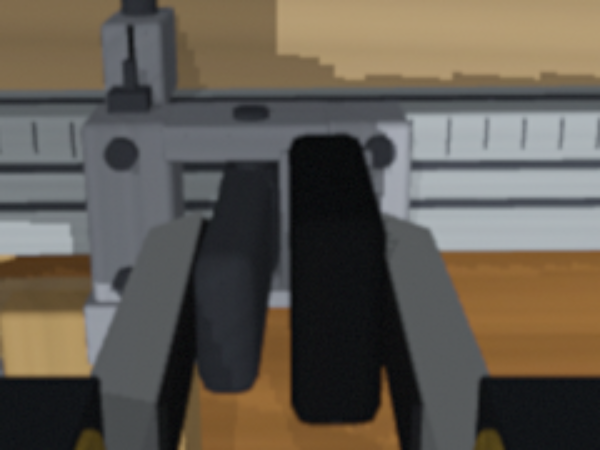

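Run:
```python
from h import *
meas('w15',(201,140),(199,265),230)
step(34,-36.4)
robot.move_linear(W(90,-20.1,92),velocity=.03)
robot.gripper_to(.024);robot.pause(.3)
ci,im=snap('wrist','w16');pickle.dump(ci,open('w16.pkl','wb'))
s=robot.get_state();print(s['time'],toh(s['ee_pos']),s['opening'],s['force'])
cv2.imwrite('pics/w16a.png',cv2.resize(im[150:200,230:290],None,fx=9,fy=9,interpolation=cv2.INTER_NEAREST))
```

```text
line [130.49  18.02  30.  ] ptr [122.5   17.74  35.  ] d -0.29
25.56 [ 90.13 -23.54  91.98] 34.5 [ -2.3 -21.3  11.3]
26.375 [ 90.14565493 -24.11672115  92.02918269] 0.0327724288761064 [ -2.10854295 -20.24140611  11.8021024 ]
```

View pics/w16.png

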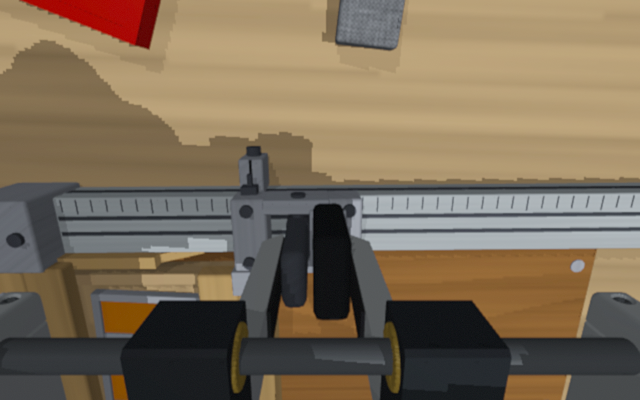

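View pics/w16a.png

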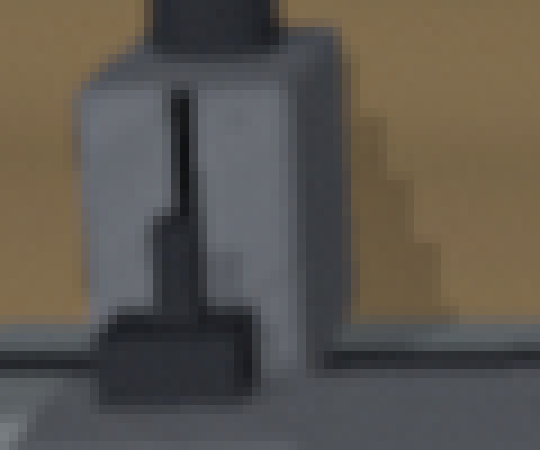

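Run:
```python
from h import *
meas('w16',(182,140),(177,265),230)
robot.move_linear(W(90,-22.5,92),velocity=.03);robot.pause(.5)
ci,im=snap('wrist','w17');pickle.dump(ci,open('w17.pkl','wb'))
s=robot.get_state();print(s['time'],toh(s['ee_pos']),s['opening'],s['force'])
cv2.imwrite('pics/w17a.png',cv2.resize(im[150:200,230:290],None,fx=9,fy=9,interpolation=cv2.INTER_NEAREST))
cv2.imwrite('pics/w17b.png',cv2.resize(im[180:330,200:400],None,fx=4,fy=4,interpolation=cv2.INTER_CUBIC))
_,a=snap('side','s17');_,b=snap('top','t17')
cv2.imwrite('pics/st17.png',np.vstack([cv2.resize(a[60:400,150:510],(635,600))[:300*2][:,:],])[:600])
```

```text
line [130.52  18.08  30.  ] ptr [122.54  18.    35.  ] d -0.08
27.175 [ 90.14612871 -24.5539936   92.08312728] 0.03226439930401862 [-2.51447162 -9.43552949  8.63418791]
```

View pics/w17a.png

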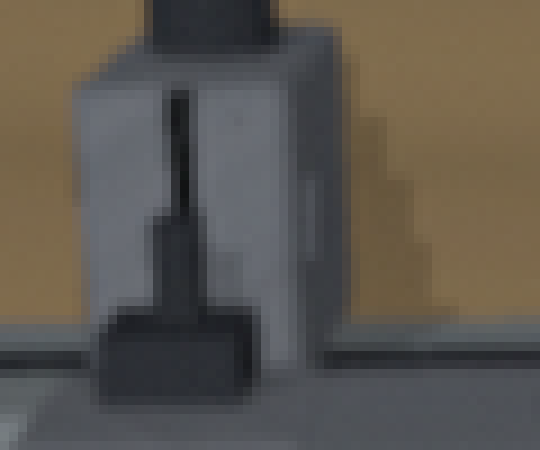

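View pics/w17b.png

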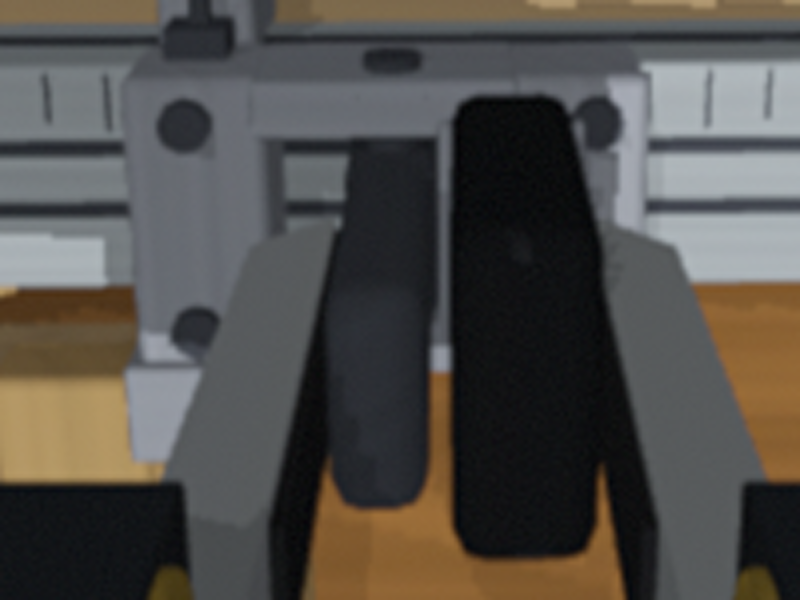

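View pics/st17.png

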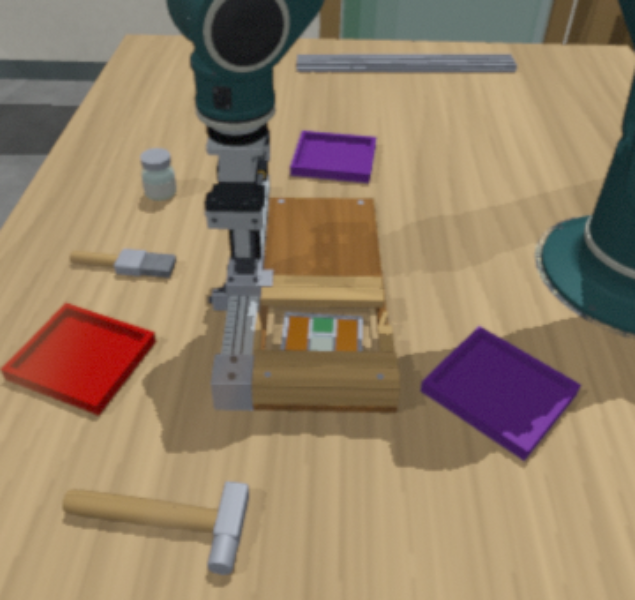

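View pics/t17.png

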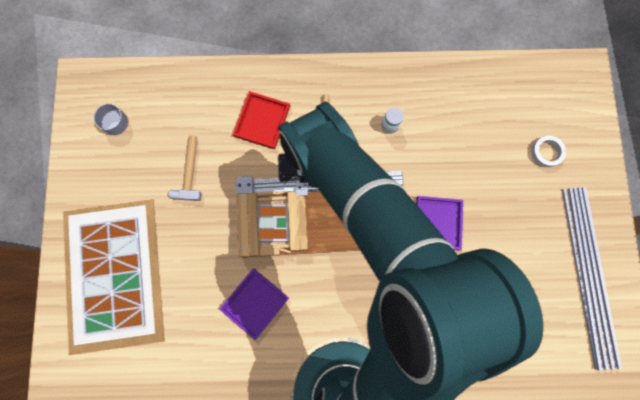

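Run:
```python
from h import *
meas('w17',(180,140),(180,265),230)
robot.gripper_to(.015);robot.pause(.8)
s=robot.get_state();print(s['time'],toh(s['ee_pos']),s['opening'],s['force'])
ci,im=snap('wrist','w18')
cv2.imwrite('pics/w18a.png',cv2.resize(im[150:330,200:400],None,fx=3,fy=3,interpolation=cv2.INTER_CUBIC))
```

```text
line [130.43  18.04  30.  ] ptr [122.44  17.58  35.  ] d -0.46
28.2917 [ 90.11254052 -24.53214509  92.06079156] 0.03193786529583414 [-2.32255096 -9.93849786  9.42676032]
```

View pics/w18a.png

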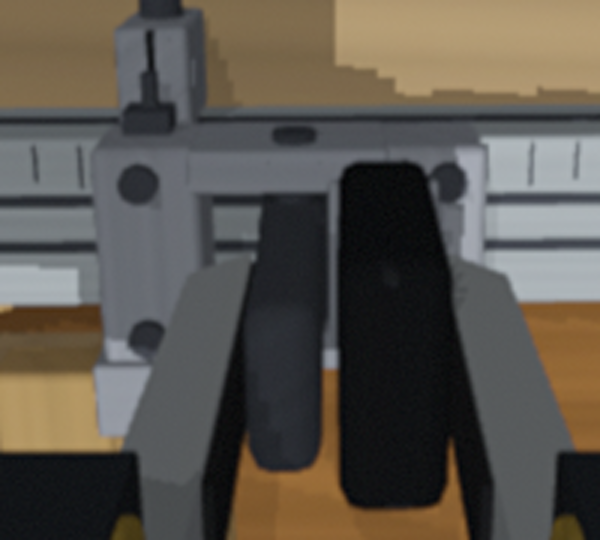

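```bash
python3 -c "
from rig import robot
robot.sign_off();print(robot.get_state()['time'])"
```

```text
the job is handed in; nothing more can be done
the job is handed in; nothing more can be done
```

I've handed the job in at about 28.3 s of the 61 s allowed: tray home, leg at its mark, lever squeezed shut and still gripped together with the handle.

- **Tray:** I pushed it home with both open fingers behind its rim. It stopped dead and held against a second push of about 18 N. Its rear edge measured 105 mm behind the lip edge, as it should when fully home. The panel is still lying in it.
- **Leg:** I pushed it up from behind the handle and overshot the line by about 1.3 mm. I then closed the lever in small steps, shifting the arm back each time to keep the leg in place. During the first steps the leg drifted between 2.2 mm short and 0.3 mm past the line. In the last 3 mm of closing it stayed within about 0.3 mm.
- **Last checks:**
  - After the full squeeze the pointer read 0.1 mm short of the line. After I eased the arm's push it read about 0.5 mm short, which is roughly the limit of what I can measure.
  - The grip opening is 31.9 mm, against 33 mm nominal for the shut lever and handle, and the lever looks parallel to the handle.
  - A steady push of about 10 N on the arm remained.
- **Jar, brush and hammer:** I never went near them. The last pictures show them unmoved by eye; I didn't measure them.

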